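# Tip the wide-capped cartridge out of the packed reagent rack

## Task

One of the five reagent cartridges packed in the rack has a single wide cap; the others have two small ones. Take it by its pull tab, tip its top towards the front of the rack to bring it out from under the rail, then draw it up over the front lip and stand it upright on the floor of the drip tray in front of the rack, clear of the tray's rims, and let go. The other cartridges stay standing in the rack where they are.

Things in the scene. Friction and masses are not known exactly. Their poses are not given: they have to be found in the camera images.
- rack: Bare aluminium cartridge rack, fixed, 77 mm deep (x), 202 wide (y), 141 high. Origin: on the bench under the middle of the row; x to its back (away from the robot), y left along the row, z up. Floor 6 mm thick. Five cartridges stand at x = 0, y = 76, 38, 0, -38, -76 mm, 2 mm apart, no dividers. Back panel from x = 32, 70 high; side walls 60 high, inner faces at y = 96 and -96.
- rack_lip (a point): Middle of the top edge of the rack's front lip, a 4 mm thick strip across the row, inner face at x = -38 mm in the rack's frame, top at z = 22 (16 above the floor). The cartridges stand 8 mm behind it. Tipped about its front lower edge, a cartridge touches the lip at about 27 degrees. Tipped 17 degrees and raised 25 mm or more, it can be drawn forward over the lip.
- rack_rail (a point): Middle of the front edge of the flat keeper rail across the row over the rear of the cartridges: x = 18 to 36 mm, z = 136 to 141 in the rack's frame, 10 mm above the cartridges' bodies. Lifted straight, a cartridge meets the rail before its foot clears the lip; tipped 12 degrees or more about its front lower edge, its top is out in front of the rail.
- wide_cap: Cartridge to take out: off-white plastic block 60 mm deep (x), 36 wide (y), 120 high, 0.15 to 0.35 kg, loose, in one of the three middle places. On top one wide black cap, 27 mm across, 12 high, centre at x = 2.5, and in front of it an upright pull tab. Origin: centre of its underside; x to the back, y left, z up. At the start it stands on the rack's floor, square with the rack.
- wide_cap_tab (a point): Grip point on that cartridge's pull tab, at x = -16, y = 0, z = 160 mm in the cartridge's frame. The tab is an upright plate 10 mm thick (x), 16 wide (y), from z = 120 to 172. Grip it across its thickness, front to back; fingertips reaching back over the rail must stay above z = 138.
- tray: Off-white plastic drip tray, fixed on the bench in front of the rack, 220 mm long (x), 130 wide (y). Origin: on the bench under its centre; its long x axis points to the robot's left, within 9 degrees. Floor 3 mm thick. Rims 9 mm high, 4 thick along both long sides, a lip 14 high at the -x end; floor between the rims 210 by 122 mm.
- end_left: Neighbour cartridge, loose, in the leftmost (+y end) place of the row: same block, same pull tab, but two small black caps 11 mm across side by side instead of one wide cap. Origin and axes as the wide-capped one's.
- twin_left: Neighbour cartridge, loose, in one of the three middle places of the row: same block, same pull tab, but two small black caps 11 mm across side by side instead of one wide cap. Origin and axes as the wide-capped one's.
- twin_right: Neighbour cartridge, loose, in one of the three middle places of the row: same block, same pull tab, but two small black caps 11 mm across side by side instead of one wide cap. Origin and axes as the wide-capped one's.
- end_right: Neighbour cartridge, loose, in the rightmost (-y end) place of the row: same block, same pull tab, but two small black caps 11 mm across side by side instead of one wide cap. Origin and axes as the wide-capped one's.

How it is judged:
By the outcome, as a careful person would: the job done as asked, in the order asked, and still so for the second after the job is handed in, with the robot touching nothing.
It also fails if it takes over 32 s, if anything falls off the work surface, if the arm or the gripper's body presses on something with over 40 N, if the wrist force passes 120 N, or if a joint passes its speed limit or range.

## Robot

A 6-joint arm with a two-finger parallel gripper is mounted at the origin on a cart in front of the work surface, level with it; the furniture and walls round the work are solid. World frame = base frame: x ahead of the robot, y to its left, z up, the work surface at z = 0. Lengths are in m, angles in degrees, forces in N, time in s.
With the tool pointing down it reaches from about 0.3 to 0.775 m from the base axis. Payload 14.6 kg.
Tool frame: the origin (TCP) lies on the centre line of the jaws, within the pads' length; the fingertips stand 17 mm ahead of it and the grasp point (between the pads) lies 2 mm behind it; z points along the fingers, y is the direction in which the jaws open and shut (so a half turn about z gives the same grasp; the last joint's range is limited). The gripper opens to 85 mm and grips with 20 to 120 N. Pads are 22 mm wide; open, the fingers measure 114 mm over their backs; the gripper's body (76 mm by 85 mm) begins 54 mm behind the grasp point. The pads swing forward as they close: fully open they stand 13 mm farther back than shut.
Start: joints at [-3.816, 17.183, 87.147, -0, 75.671, -3.816], TCP at [0.55, -0, 0.248] pointing down, gripper open.
Joint ranges: [-173.82, 173.82], [-45.26, 126.66], [13.44, 144.39], [-59.66, 239.66], [0, 175.72], [-146.38, 146.38]. Speed limits (degrees/s): [127.2, 127.2, 147.25, 180, 180, 180].

## Interface

Orientations are given as a 3x3 rotation matrix whose columns are the frame's x, y, z axes.
In Python, from bench import sensors, optics, r gives the robot as it stands.
- The arm moves only by the tool servo_tool, never from a script. Its argument "steps" is a list of rows, each a list of 5 numbers: the shift along the tool's x, y, z in mm, then the turn about the tool's z in rad, then the gripper's target within -1 to 1 (fully open at 1, half-way at 0, shut at -1). In form: [[dx, dy, dz, turn, hand], ...]. A call has 1 to 8 rows; each row shifts and turns the commanded pose from where the row before left it, along the tool's axes as they then stand; what a row does not reach is not made up. A row lasts 1/10 s, in which the tool goes at most 50 mm and 8.59 degrees, less where a joint would pass 70% of its speed; a pose out of reach is approached as far as the arm can. A call is refused whole if a number of a shift passes 50 or a number of a turn 0.15, either way. A call with a gripper value outside its range is refused whole. The fingers move at their own pace and stop on an object; "squeeze" is the grip in N (left out, the last holds). Time passes only in rows, so rows that do not move let the fingers close. It gives the time, the measured TCP pose, the force and the opening at its end, in the units of the state.
- sensors.get_obs(): the state, without advancing time (a new reading comes with each control period).
- optics.camera(name): name is "scene" or "side" or "wrist"; returns the picture (420x560x3 uint8, blue, green, red); there is no depth.
- optics.camera_info(name): a dict with "camera_matrix" (3x3 intrinsics, pixels), "R" (3x3) and "t" (3): a world point X has camera coordinates R X + t; the wrist camera has in their place "T_tool_cam" (4x4, takes a point from camera to tool coordinates, whose origin is the TCP and whose axes are the flange's). Camera axes: x right, y down, z forward; pixel columns grow to the right and rows downward; lengths in m; the calibration is good to about 2 mm. A picture is of the moment at which its call begins: read the wrist's pose just before it. camera_info takes no time and is no camera call.
- r.sign_off(): hands the job in, once; it reports no verdict.
The state is a dict: "t": time; "joint_pos": joint angles; "qd": joint speeds; "tau": joint torques, N m; "ee_pos": TCP position; "eef_rot": TCP orientation; "ft_force": force on the tool from outside, world axes, zero at the start; "wrist_torque": the same for the moment, N m; "opening": finger opening in m.
Only numpy, scipy, OpenCV 4.12 (cv2) and the standard library are available. Lean on these libraries where they do the work, as an engineer would, in place of code of your own. Each camera call takes 0.05 s, during which the arm holds its last target. There are 200 camera calls.

## Working session

There is one attempt and no reset: what is moved stays moved. The work goes in short steps, Python scripts to look and compute and a tool call to move; the robot and the scene stay as the last step left them, time stands still between calls to the robot, and variables do not carry over. Pictures are saved under pics/ and viewed, about 8 in all and at most 12, crops included, and the job is handed in when it is done.

Besides the shell and the picture viewer there is one more tool, called after "Request:" as name(argument=value, ...) on one line, values as JSON. servo_tool: Moves the arm, as the interface text tells. Its arguments: {"type":"object","properties":{"steps":{"type":"array","items":{"type":"array","items":{"type":"number"}}},"squeeze":{"type":"number"}},"required":["steps"]}

```bash
mkdir -p pics; ls
python3 - <<'E'
from bench import sensors, optics, r
import cv2,numpy as np
o=sensors.get_obs();print(o)
for n in("scene","side","wrist"):
    im=optics.camera(n);cv2.imwrite(f"pics/{n}0.png",im);print(n,optics.camera_info(n))
a=cv2.imread("pics/scene0.png");cv2.imwrite("pics/a.png",cv2.resize(a,(800,600),interpolation=cv2.INTER_CUBIC))
E
```

```text
pics
{'t': 0.0, 'joint_pos': array([-3.81668206e+00,  1.72165637e+01,  8.71836206e+01, -5.83492270e-04,
        7.56704488e+01, -3.81725117e+00]), 'qd': array([-0.02153725, -0.04012562,  0.04977879,  0.01484193, -0.07023207,
        0.06133136]), 'tau': array([ 2.33377898e-03, -5.43485534e+01, -3.61782753e+01,  2.82532977e-05,
        4.14875918e-03, -3.55991256e-05]), 'ee_pos': array([5.49764240e-01, 3.02430779e-06, 2.47687837e-01]), 'eef_rot': array([[-1.24149400e-05,  9.99999243e-01, -1.23070259e-03],
       [ 9.99999997e-01,  1.25038236e-05,  7.22141353e-05],
       [ 7.22294691e-05, -1.23070169e-03, -9.99999240e-01]]), 'ft_force': array([ 0.03723057, -0.22809809,  0.29970198]), 'wrist_torque': array([ 0.04047201, -0.01185768, -0.03954473]), 'opening': 0.08545093304391119}
scene {'camera_matrix': array([[388.34362955,   0.        , 279.7842804 ],
       [  0.        , 388.34362955, 207.20671314],
       [  0.        ,   0.        ,   1.        ]]), 'R': array([[-0.06436819, -0.99775313, -0.01858574],
       [-0.5304582 ,  0.04998487, -0.84623614],
       [ 0.84526376, -0.04461173
[... 287 characters left out ...]
  0.01141628],
       [-0.63895652, -0.08386169, -0.76465795],
       [ 0.76034217,  0.08192622, -0.64433523]]), 't': array([-0.3444435 ,  0.39294938,  0.58272702])}
wrist {'camera_matrix': array([[351.74755322,   0.        , 277.8935056 ],
       [  0.        , 351.74755322, 212.33772677],
       [  0.        ,   0.        ,   1.        ]]), 'T_tool_cam': array([[ 7.95320856e-05, -9.61173924e-01, -2.75943259e-01,
         7.07124809e-02],
       [ 9.99999974e-01,  1.74115977e-05,  2.27570371e-04,
        -2.09483253e-04],
       [-2.13930094e-04, -2.75943269e-01,  9.61173900e-01,
        -1.25230981e-01],
       [ 0.00000000e+00,  0.00000000e+00,  0.00000000e+00,
         1.00000000e+00]])}
```

View pics/a.png

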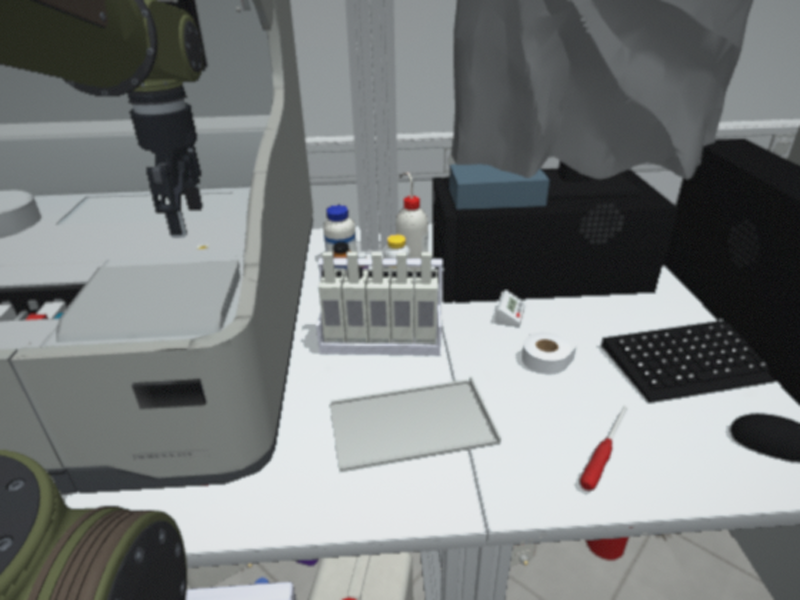

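View pics/wrist0.png

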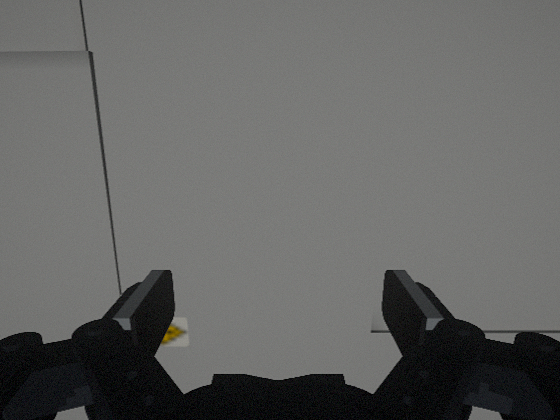

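View pics/side0.png

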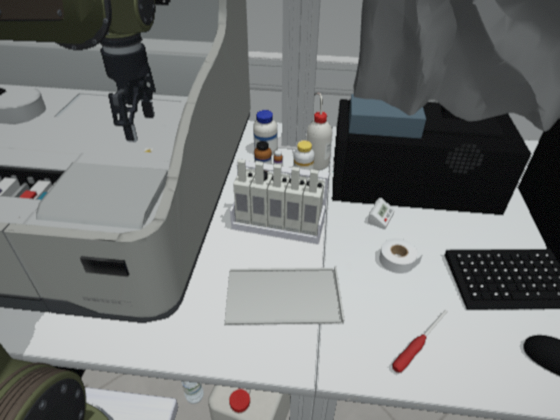

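Three pictures viewed. Scene and side show the robot on the left behind the machine's curved side wall. The rack is at about (380,300) in the enlarged scene picture and (280,200) in side. The tray is in front of it, and there is a wall between the tool and the rack. I'll enlarge both views.

Run:
```python
import cv2,numpy as np
a=cv2.imread("pics/scene0.png")[170:250,215:320];b=cv2.imread("pics/side0.png")[155:240,225:335]
cv2.imwrite("pics/c1.png",cv2.resize(a,None,fx=7.5,fy=7.5,interpolation=cv2.INTER_CUBIC))
cv2.imwrite("pics/c2.png",cv2.resize(b,None,fx=7,fy=7,interpolation=cv2.INTER_CUBIC))
from bench import optics
for n in("scene","side"):
    i=optics.camera_info(n);R=i["R"];t=i["t"];K=i["camera_matrix"]
    print(n,-R.T@t)
    for p in [(0,0,0),(.55,0,.248),(.55,0,0),(.5,-.2,0),(.5,-.3,0)]:
        q=K@(R@np.array(p)+t);print(p,q[:2]/q[2])
```

```text
scene [-0.19953425 -0.2625816   0.57336446]
(0, 0, 0) [ 57.84439763 536.9358309 ]
(0.55, 0, 0.248) [131.20950726 153.90164176]
(0.55, 0, 0) [154.30202665 249.39844835]
(0.5, -0.2, 0) [237.72096775 258.15252585]
(0.5, -0.3, 0) [281.06524759 255.73853603]
side [-0.15180449 -0.3568554   0.67987568]
(0, 0, 0) [ 28.66145343 492.70652453]
(0.55, 0, 0.248) [140.83736284 127.5468166 ]
(0.55, 0, 0) [162.23404014 220.97075212]
(0.5, -0.2, 0) [242.78175476 244.09667491]
(0.5, -0.3, 0) [287.88110921 248.29175373]
```

View pics/c1.png

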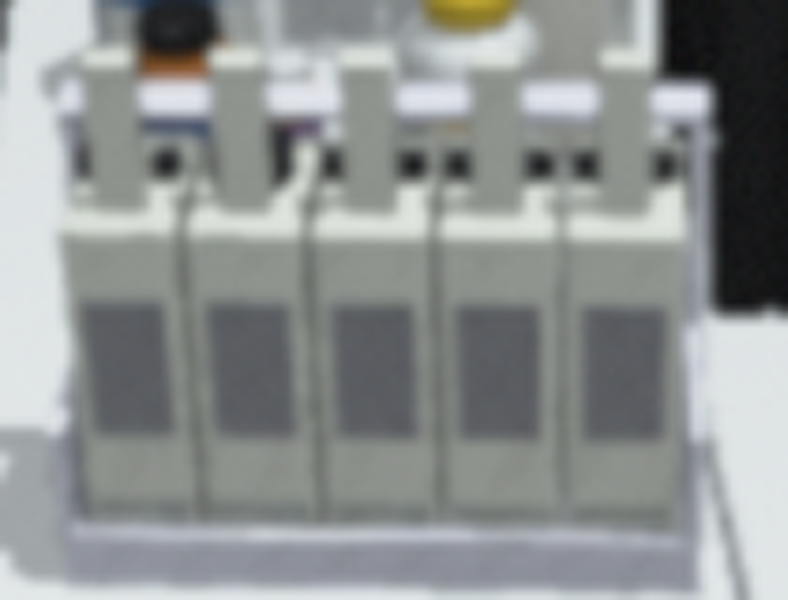

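View pics/c2.png

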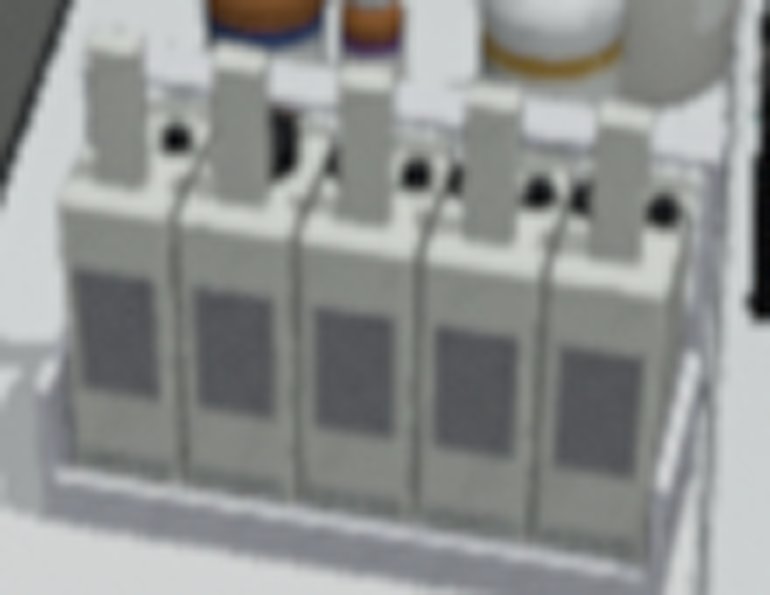

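The wide cap is in the second place from the left (y = +38): large black cap edge at c1 (285,160) and c2 (285,145). Next I fit the rack and tray poses.

```bash
cat > fit.py <<'E'
import numpy as np
from scipy.optimize import least_squares
from bench import optics
I={n:optics.camera_info(n) for n in("scene","side")}
def proj(n,P):
    i=I[n];q=(i["camera_matrix"]@(i["R"]@P.T+i["t"][:,None])).T;return q[:,:2]/q[:,2:]
def place(v,P):
    c,s=np.cos(v[2]),np.sin(v[2]);return np.array(P)@np.array([[c,s,0],[-s,c,0],[0,0,1]])+[v[0],v[1],0]
def fit(obs,x0):
    f=lambda v:np.concatenate([(proj(n,place(v,P))-U).ravel() for n,P,U in obs])
    s=least_squares(f,x0,loss="soft_l1");return s.x,f(s.x)
if __name__=="__main__":
    ys=[.076,.038,0,-.038,-.076]
    P=[(-.021,y+d,.178) for y in ys for d in(.008,-.008)]+[(-.03,.094,.126),(-.03,-.094,.126)]
    A=[(83,66),(137,66),(211,69),(268,69),(340,69),(394,69),(470,68),(522,68),(602,68),(650,68),(65,233),(684,238)]
    B=[(90,46),(140,52),(214,64),(265,70),(340,82),(392,88),(466,98),(520,106),(597,118),(650,124),(65,200),(672,296)]
    A=(np.array(A)+.5)/7.5-.5+[215,170];B=(np.array(B)+.5)/7-.5+[225,155]
    for o in([("scene",P,A),("side",P,B)],[("scene",P,A)],[("side",P,B)]):
        v,e=fit(o,[.6,-.2,0]);print("rack",v[:2],np.degrees(v[2]),abs(e).max().round(2))
        if len(o)==2: print("tab",place(v,[(-.016,.038,.166)]))
    T=[(.11,.065,.009),(-.11,.065,.014),(-.11,-.065,.014),(.11,-.065,.009)]
    # tray frame x to robot's left -> yaw ~ 90deg; its +y then points to the robot (-x world)
    T=[(.11,-.065,.009),(-.11,-.065,.014),(-.11,.065,.014),(.11,.065,.009)]
    A=np.array([(331,404),(472,381),(498,440),(342,468)])/1.42857;B=np.array([(228,270),(337,269),(341,321),(227,323)])
    for o in([("scene",T,A),("side",T,B)],[("scene",T,A)],[("side",T,B)]):
        v,e=fit(o,[.4,-.2,1.57]);print("tray",v[:2],np.degrees(v[2]),e.round(1))
E
python3 fit.py
```

```text
rack [ 0.57180682 -0.27080015] -6.5239044890617635 1.41
tab [[ 0.56022791 -0.23122833  0.166     ]]
rack [ 0.56886419 -0.27046693] -6.38226556455201 1.09
rack [ 0.57323959 -0.27089518] -6.467293456540985 1.23
tray [ 0.36652146 -0.30503273] 97.34601252193409 [-1.3 -2.3  0.5 -2.7  2.8 -0.2 -2.9  1.   1.  -0.7 -0.5 -1.4  3.2  1.
 -4.   0.9]
tray [ 0.3647821  -0.30635907] 97.95320522672405 [-0.9 -1.4  0.8 -2.5  3.9 -0.1 -1.7  2.1]
tray [ 0.36710693 -0.30441025] 97.30109449125042 [ 0.8 -0.9 -0.7 -1.6  2.9  0.7 -4.3  0.6]
```

Run:
```python
import cv2,numpy as np
from fit import I,proj
def ray(n,u):
    i=I[n];d=i["R"].T@np.linalg.inv(i["camera_matrix"])@np.array([*u,1]);return -i["R"].T@i["t"],d
def tri(a,b):
    (c,d),(e,f)=ray("scene",a),ray("side",b);s=np.linalg.lstsq(np.c_[d,-f],e-c,rcond=None)[0];return (c+s[0]*d).round(3),np.linalg.norm(c+s[0]*d-e-s[1]*f).round(3)
for k,a,b in [("yellow",(142,172.5),(149,151)),("foot",(189,325),(174,312)),("ledge",(168,229),(155,228)),("foot back",(219,162),(250,128)),("slot TR",(143,267),(127,262))]: print(k,tri(a,b))
for n,us in(("scene",[(189,325),(218,170)]),("side",[(174,312),(205,235),(240,145)])):
    for u in us:
        c,d=ray(n,u);print(n,u,"z=0:",(c+d*(-c[2]/d[2])).round(3))
for n,us in(("scene",[(170,225),(182,180),(190,125),(192,60)]),("side",[(158,228),(180,160),(195,110),(212,60)])):
    for u in us:
        c,d=ray(n,u);print(n,u,[(c+d*((y-c[1])/d[1])).round(3).tolist() for y in(-.13,-.1)])
```

```text
yellow (array([ 0.502, -0.029,  0.228]), np.float64(0.002))
foot (array([ 0.281, -0.122,  0.034]), np.float64(0.005))
ledge (array([ 0.289, -0.119,  0.237]), np.float64(0.0))
foot back (array([ 0.954, -0.13 ,  0.031]), np.float64(0.009))
slot TR (array([ 0.252, -0.082,  0.196]), np.float64(0.001))
scene (189, 325) z=0: [ 0.311 -0.114  0.   ]
scene (218, 170) z=0: [ 0.959 -0.123  0.   ]
side (174, 312) z=0: [ 0.308 -0.105  0.   ]
side (205, 235) z=0: [ 0.517 -0.11   0.   ]
side (240, 145) z=0: [ 0.896 -0.117  0.   ]
scene (170, 225) [[0.265, -0.13, 0.26], [0.37, -0.1, 0.19]]
scene (182, 180) [[0.387, -0.13, 0.268], [0.52, -0.1, 0.198]]
scene (190, 125) [[0.535, -0.13, 0.31], [0.701, -0.1, 0.25]]
scene (192, 60) [[0.669, -0.13, 0.404], [0.865, -0.1, 0.365]]
side (158, 228) [[0.277, -0.13, 0.25], [0.334, -0.1, 0.193]]
side (180, 160) [[0.4, -0.13, 0.285], [0.473, -0.1, 0.232]]
side (195, 110) [[0.505, -0.13, 0.319], [0.592, -0.1, 0.272]]
side (212, 60) [[0.642, -0.13, 0.355], [0.746, -0.1, 0.312]]
```

Machine side wall: outer face at about y = -0.12, top at about 0.24–0.32. The tool can only turn about its own z, so it can't tilt. I'll therefore grip the tab across its width, with the jaw axis along the row, so the cartridge can pivot about the jaw axis while I draw it forward. The tab's neighbours leave about 4 mm for each finger.

First: go up and over the wall.

Request:
servo_tool(steps=[[0,0,-40,0,-0.45],[0,0,-40,0,-0.45],[0,0,-40,0,-0.45],[0,0,-40,0,-0.45],[-45,0,0,0,-0.45],[-45,0,0,0,-0.45],[-45,0,0,0,-0.45],[-45,0,0,0,-0.45]])

```text
t: 0.95
ee_pos: [0.5497, -0.1817, 0.4081]
eef_rot: [[-0.0, 1.0, -0.0], [1.0, 0.0, 0.0], [0.0, -0.0, -1.0]]
ft_force: [0.9, 1.0, 0.1]
opening: 0.0234
```

Request:
servo_tool(steps=[[-45,0,0,0,-0.45],[0,0,0,-0.146,-0.45],[0,0,0,-0.146,-0.45],[0,0,0,-0.146,-0.45],[0,0,0,-0.146,-0.45],[0,0,0,-0.146,-0.45],[0,0,0,-0.146,-0.45],[0,0,0,-0.146,-0.45]])

```text
t: 1.75
ee_pos: [0.55, -0.225, 0.4079]
eef_rot: [[-0.856, 0.517, -0.001], [0.517, 0.856, 0.0], [0.001, -0.0, -1.0]]
ft_force: [0.6, 0.3, -0.6]
opening: 0.0233
```

Request:
servo_tool(steps=[[0,0,0,-0.146,-0.45],[0,0,0,-0.146,-0.45],[0,0,0,-0.146,-0.45],[0,0,0,0,-0.45],[0,0,0,0,-0.45]])

```text
t: 2.25
ee_pos: [0.55, -0.225, 0.4081]
eef_rot: [[-0.993, 0.115, -0.0], [0.115, 0.993, 0.0], [0.0, 0.0, -1.0]]
ft_force: [0.2, -0.4, 1.2]
opening: 0.0233
```

```bash
cat > w.py <<'E'
from bench import sensors, optics
import cv2,numpy as np
def wproj(o,P):
    i=optics.camera_info("wrist");T=np.eye(4);T[:3,:3]=o["eef_rot"];T[:3,3]=o["ee_pos"]
    C=np.linalg.inv(T@i["T_tool_cam"]);q=(i["camera_matrix"]@(C[:3,:3]@np.atleast_2d(P).T+C[:3,3:])).T
    return q[:,:2]/q[:,2:]
def snap(n,name):
    o=sensors.get_obs();im=optics.camera(n);cv2.imwrite(f"pics/{name}.png",im)
    print(o["t"],o["ee_pos"].round(4),o["eef_rot"].round(4).tolist(),o["ft_force"].round(1),o["opening"]);return o,im
E
python3 - <<'E'
from w import *;import pickle
o,im=snap("wrist","w1");pickle.dump(o,open("o1.pkl","wb"))
print(o["joint_pos"])
E
```

```text
2.25 [ 0.55   -0.225   0.4081] [[-0.9934, 0.115, -0.0003], [0.115, 0.9934, 0.0002], [0.0003, 0.0001, -1.0]] [ 0.2 -0.4  1.2] 0.023275570681961993
[-2.57802022e+01  1.98569620e+01  6.29154201e+01  3.12047995e-04
  9.72482907e+01 -1.09177727e+02]
```

View pics/w1.png

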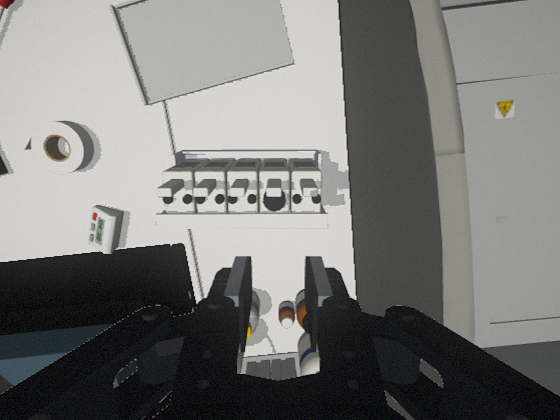

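Wrist picture (6 viewed): five cartridges at rows 150–215, the wide cap at about (274,198) in the second place from the machine side. Tray corners are at (148,103) and (293,62). I'll enlarge it.

Run:
```python
import cv2
a=cv2.imread("pics/w1.png")[135:235,150:340]
cv2.imwrite("pics/w1c.png",cv2.resize(a,None,fx=4.2,fy=4.2,interpolation=cv2.INTER_CUBIC))
```

```text
(no output)
```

View pics/w1c.png

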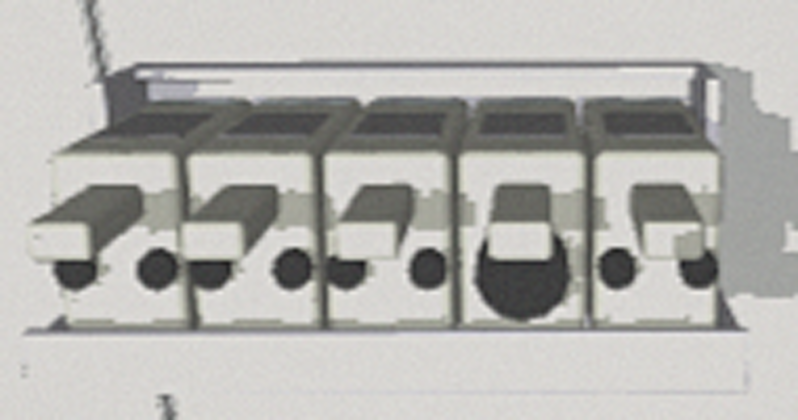

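Run:
```python
import pickle,numpy as np
from w import *
import fit; from fit import *
o=pickle.load(open("o1.pkl","rb"))
p0=fit.proj
def pr(n,P): return wproj(o,P) if n=="wrist" else p0(n,P)
fit.proj=pr
P=[];U=[]
for y,a,b in[(-.076,32,92),(-.038,186,245),(0,339,397),(.038,493,551),(.076,645,703)]:
    for xx,row in((-.021,221.5),(-.011,257.5)):
        P+=[(xx,y-.008,.178),(xx,y+.008,.178)];U+=[(a,row),(b,row)]
P+=[(-.03,-.094,.126),(-.03,.094,.126)];U+=[(55,152),(718,152)]
U=(np.array(U)+.5)/4.2-.5+[150,135]
v,e=fit.fit([("wrist",P,U)],[.57,-.27,-.11]);print("rack",v[:2],np.degrees(v[2]),abs(e).max());print("tab",place(v,[(-.016,.038,.166)]))
T=[(-.11,-.065,.014),(-.11,.065,.014),(.11,-.065,.009)]
v,e=fit.fit([("wrist",T,np.array([(148,103),(112,5),(293,62)]))],[.36,-.3,1.7]);print("tray",v[:2],np.degrees(v[2]),e.round(1))
np.save("tray.npy",v)
```

```text
Traceback (most recent call last):
AttributeError: 'function' object has no attribute 'proj'
```

```bash
cat > m.py <<'E'
import pickle,numpy as np
from w import *
import fit as F; place=F.place
o=pickle.load(open("o1.pkl","rb"))
p0=F.proj
def pr(n,P): return wproj(o,P) if n=="wrist" else p0(n,P)
F.proj=pr
P=[];U=[]
for y,a,b in[(-.076,32,92),(-.038,186,245),(0,339,397),(.038,493,551),(.076,645,703)]:
    for xx,row in((-.021,221.5),(-.011,257.5)):
        P+=[(xx,y-.008,.178),(xx,y+.008,.178)];U+=[(a,row),(b,row)]
P+=[(-.03,-.094,.126),(-.03,.094,.126)];U+=[(55,152),(718,152)]
U=(np.array(U)+.5)/4.2-.5+[150,135]
v,e=F.fit([("wrist",P,U)],[.57,-.27,-.11]);print("rack",v[:2],np.degrees(v[2]),abs(e).max());print("tab",place(v,[(-.016,.038,.166)]))
T=[(-.11,-.065,.014),(-.11,.065,.014),(.11,-.065,.009)]
v2,e=F.fit([("wrist",T,np.array([(148,103),(112,5),(293,62)]))],[.36,-.3,1.7]);print("tray",v2[:2],np.degrees(v2[2]),e.round(1))
t=place(v,[(-.016,.038,.166)])[0]
print("tool move to tab",(o["eef_rot"].T@(t-o["ee_pos"])*1000).round(1))
E
python3 m.py
```

```text
rack [ 0.5706552  -0.26885902] -6.594115415661155 2.0205990169736197
tab [[ 0.55912478 -0.22927304  0.166     ]]
tray [ 0.3696256  -0.29921189] 98.27585712601872 [-1.   1.5 -0.3 -0.5  5.  -0.2]
tool move to tab [ -9.7  -3.2 242.1]
```

Request:
servo_tool(steps=[[-9.7,-3,0,0,-0.45],[0,0,45,0,-0.45],[0,0,45,0,-0.45],[0,0,45,0,-0.45],[0,0,45,0,-0.45],[0,0,10,0,-0.45],[0,0,0,0,-0.45]])

```text
t: 3.0
ee_pos: [0.5592, -0.229, 0.2179]
eef_rot: [[-0.994, 0.112, -0.002], [0.112, 0.994, 0.001], [0.002, 0.001, -1.0]]
ft_force: [0.5, -0.3, 0.6]
opening: 0.0236
```

Run:
```python
from w import *;import pickle
o,im=snap("wrist","w2");pickle.dump(o,open("o2.pkl","wb"))
a=im[120:420,150:400];cv2.imwrite("pics/w2c.png",cv2.resize(a,None,fx=2,fy=2,interpolation=cv2.INTER_CUBIC))
```

```text
3.0 [ 0.5592 -0.229   0.2179] [[-0.9937, 0.1123, -0.0017], [0.1122, 0.9937, 0.0008], [0.0018, 0.0006, -1.0]] [ 0.5 -0.3  0.6] 0.02358782435533516
```

View pics/w2c.png

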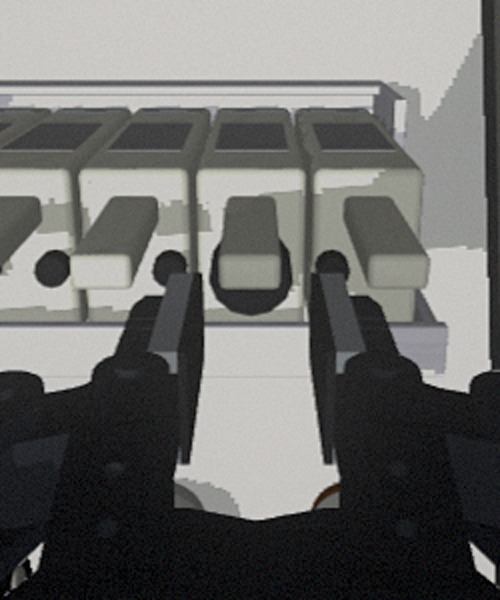

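The tab is centred at image (275,256), and the jaw centre is at col 278.5, so I shift about −1.4 mm in y; x is right. Now descend and close.

Request:
servo_tool(steps=[[0,-1.4,0,0,-0.45],[0,0,14,0,-0.45],[0,0,14,0,-0.45],[0,0,14,0,-0.45],[0,0,12,0,-0.45],[0,0,0,0,-0.45]])

```text
t: 3.65
ee_pos: [0.5584, -0.2301, 0.1619]
eef_rot: [[-0.994, 0.111, -0.003], [0.111, 0.994, 0.002], [0.003, 0.001, -1.0]]
ft_force: [-1.5, 0.0, 0.2]
opening: 0.0233
```

Request:
servo_tool(steps=[[0,0,0,0,-0.8],[0,0,0,0,-1],[0,0,0,0,-1],[0,0,0,0,-1],[0,0,0,0,-1]], squeeze=20)

```text
t: 4.15
ee_pos: [0.5592, -0.2304, 0.1644]
eef_rot: [[-0.994, 0.111, 0.0], [0.111, 0.994, -0.0], [-0.0, -0.0, -1.0]]
ft_force: [-0.6, -0.8, -2.4]
opening: 0.0155
```

Request:
servo_tool(steps=[[4,0,-0.3,0,-1],[4,0,-0.2,0,-1],[4,0,0,0,-1],[4,0,0,0,-1],[4,0,0,0,-1],[4,0,0.2,0,-1],[4,0,0.3,0,-1]])

```text
t: 4.85
ee_pos: [0.5311, -0.2274, 0.1645]
eef_rot: [[-0.994, 0.111, 0.0], [0.111, 0.994, -0.0], [-0.0, -0.0, -1.0]]
ft_force: [2.6, -0.7, -0.1]
opening: 0.0158
```

Run:
```python
from w import *
o,im=snap("side","s2");o,im2=snap("scene","s3")
a=cv2.resize(im[130:240,215:345],(520,440),interpolation=cv2.INTER_CUBIC)
b=cv2.resize(im2[150:250,210:330],(528,440),interpolation=cv2.INTER_CUBIC)
cv2.imwrite("pics/s2c.png",cv2.resize(np.hstack([a,b]),(800,336)));print(o["wrist_torque"])
```

```text
4.85 [ 0.5311 -0.2274  0.1645] [[-0.9939, 0.1106, 0.0004], [0.1106, 0.9939, -0.0002], [-0.0004, -0.0001, -1.0]] [ 2.6 -0.7 -0.1] 0.015763227563179365
4.9 [ 0.5306 -0.2273  0.1643] [[-0.9939, 0.1107, 0.0], [0.1107, 0.9939, -0.0], [-0.0, -0.0, -1.0]] [ 0.7 -0.4 -0.9] 0.015604328539543539
[-0.13242912 -0.57344738 -0.03292669]
```

View pics/s2c.png

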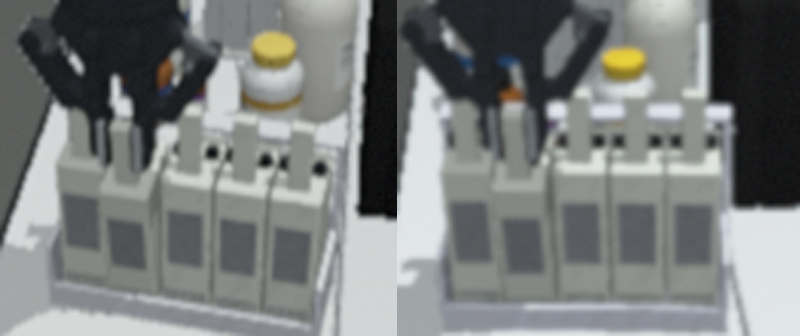

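The second cartridge (side crop ~(130,210)) has its top forward while its neighbours stand still; it's tipping in the grip. I continue to about 18°.

Request:
servo_tool(steps=[[4,0,0.4,0,-1],[4,0,0.5,0,-1],[4,0,0.6,0,-1],[4,0,0.7,0,-1],[4,0,0.8,0,-1],[3,0,0.6,0,-1],[0,0,0,0,-1]])

```text
t: 5.65
ee_pos: [0.5081, -0.2248, 0.1606]
eef_rot: [[-0.994, 0.111, -0.0], [0.111, 0.994, 0.0], [0.0, 0.0, -1.0]]
ft_force: [1.3, -0.5, -1.0]
opening: 0.0152
```

Request:
servo_tool(steps=[[0,0,0,0,-1],[0,0,0,0,-1],[0,0,0,0,-1]], squeeze=110)

```text
t: 5.95
ee_pos: [0.5085, -0.2248, 0.1607]
eef_rot: [[-0.994, 0.11, -0.0], [0.11, 0.994, 0.0], [0.0, -0.0, -1.0]]
ft_force: [0.5, -0.9, 1.0]
opening: 0.0142
```

Run:
```python
from w import *
o,im=snap("side","s4")
cv2.imwrite("pics/s4c.png",cv2.resize(im[130:240,215:345],(780,660),interpolation=cv2.INTER_CUBIC)[:600]);print(o["wrist_torque"])
```

```text
5.95 [ 0.5085 -0.2248  0.1607] [[-0.9939, 0.1105, -0.0002], [0.1105, 0.9939, 0.0], [0.0002, -0.0, -1.0]] [ 0.5 -0.9  1. ] 0.014239843332200021
[-0.08989297 -0.16328208 -0.02420139]
```

View pics/s4c.png

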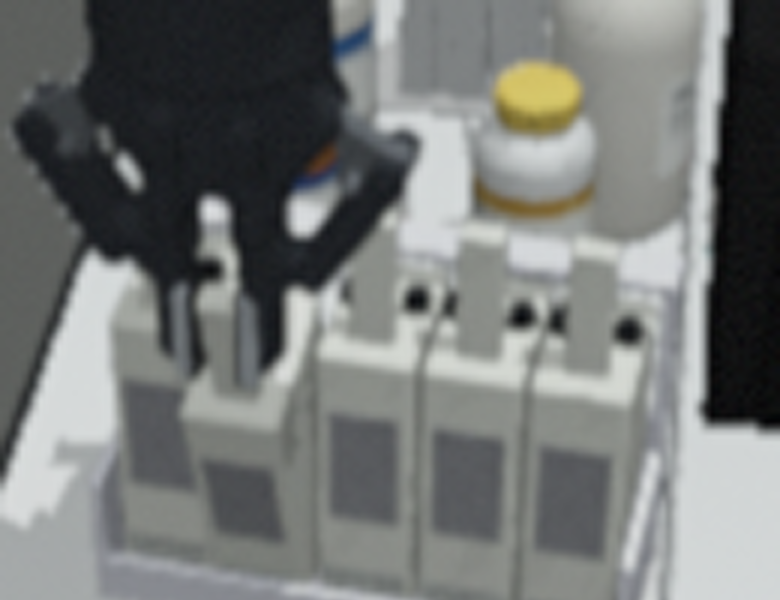

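Request:
servo_tool(steps=[[0,0,-4,0,-1],[0,0,-5,0,-1],[0,0,-6,0,-1],[0,0,-6,0,-1],[0,0,-6,0,-1],[0,0,-5,0,-1],[0,0,-4,0,-1],[0,0,0,0,-1]])

```text
t: 6.8
ee_pos: [0.5086, -0.2249, 0.1973]
eef_rot: [[-0.994, 0.111, 0.001], [0.111, 0.994, -0.0], [-0.001, -0.0, -1.0]]
ft_force: [0.3, 0.6, -1.8]
opening: 0.0141
```

Run:
```python
from w import *
o,im=snap("side","s5");print(o["wrist_torque"])
o,i2=snap("scene","s6")
a=cv2.resize(im[130:230,215:315],(400,400),interpolation=cv2.INTER_CUBIC)
b=cv2.resize(i2[140:240,210:310],(400,400),interpolation=cv2.INTER_CUBIC)
cv2.imwrite("pics/s5c.png",np.hstack([a,b]))
```

```text
6.8 [ 0.5086 -0.2249  0.1973] [[-0.9939, 0.1106, 0.0008], [0.1106, 0.9939, -0.0005], [-0.0008, -0.0004, -1.0]] [ 0.3  0.6 -1.8] 0.01411715866501687
[ 0.00433642  0.13251614 -0.00703474]
6.85 [ 0.5085 -0.2248  0.1969] [[-0.9939, 0.1106, 0.0002], [0.1106, 0.9939, -0.0001], [-0.0003, -0.0001, -1.0]] [ 0.7 -0.1 -2.5] 0.013848147074314187
```

View pics/s5c.png

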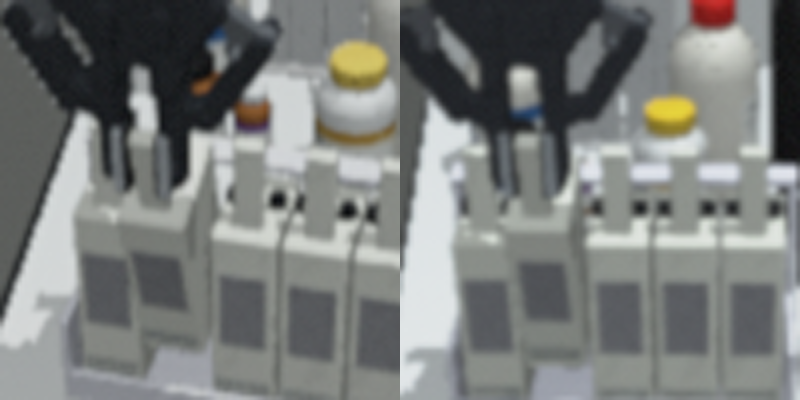

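Both views show the cartridge lifted, tipped about 18°, and held (wrist reads about 2.3 N). The neighbours are standing. Now draw it forward over the lip towards the tray.

Request:
servo_tool(steps=[[0,0,-6,0,-1],[2,0,-6,0,-1],[5,0,0,0,-1],[8,0,0,0,-1],[10,0,0,0,-1],[10,0,0,0,-1],[10,0,0,0,-1],[10,0,0,0,-1]])

```text
t: 7.7
ee_pos: [0.4528, -0.2186, 0.2087]
eef_rot: [[-0.994, 0.111, 0.0], [0.111, 0.994, -0.0], [-0.0, -0.0, -1.0]]
ft_force: [0.4, -0.1, -2.1]
opening: 0.0141
```

Request:
servo_tool(steps=[[12,0,0,0,-1],[12,0,0,0,-1],[12,0,0,0,-1],[12,0,0,0,-1],[12,-4,0,0,-1],[12,-8,0,0,-1],[12,-12,0,0,-1],[12,-12,0,0,-1]])

```text
t: 8.5
ee_pos: [0.3533, -0.2446, 0.2088]
eef_rot: [[-0.994, 0.11, 0.0], [0.11, 0.994, -0.0], [-0.0, -0.0, -1.0]]
ft_force: [-0.3, -0.2, -2.2]
opening: 0.0139
```

Request:
servo_tool(steps=[[12,-12,0,0,-1],[12,-12,0,0,-1],[10,-12,0,0,-1],[7,-10,0,0,-1],[4,-6,0,0,-1],[1,-4,0,0,-1],[0,0,0,0,-1],[0,0,0,0,-1]])

```text
t: 9.3
ee_pos: [0.3027, -0.2943, 0.2086]
eef_rot: [[-0.994, 0.11, -0.0], [0.11, 0.994, 0.0], [0.0, 0.0, -1.0]]
ft_force: [0.2, 0.6, -1.8]
opening: 0.0135
```

Run:
```python
from w import *
o,im=snap("side","s7");print(o["wrist_torque"])
o,i2=snap("scene","s8")
o,i3=snap("wrist","w8")
print(o["wrist_torque"])
a=cv2.resize(im[160:340,180:360],(400,400),interpolation=cv2.INTER_CUBIC)
b=cv2.resize(i2[170:350,200:380],(400,400),interpolation=cv2.INTER_CUBIC)
cv2.imwrite("pics/s7c.png",np.hstack([a,b]))
```

```text
9.3 [ 0.3027 -0.2943  0.2086] [[-0.9939, 0.1104, -0.0001], [0.1104, 0.9939, 0.0002], [0.0001, 0.0001, -1.0]] [ 0.2  0.6 -1.8] 0.013499789025239102
[ 0.02612101  0.08009901 -0.03348562]
9.35 [ 0.3027 -0.2942  0.2086] [[-0.9939, 0.1101, -0.0001], [0.1101, 0.9939, 0.0002], [0.0001, 0.0002, -1.0]] [-0.1  0.6 -1.6] 0.014104618213533086
9.4 [ 0.3028 -0.2942  0.2087] [[-0.9939, 0.11, -0.0], [0.11, 0.9939, 0.0001], [0.0, 0.0001, -1.0]] [ 0.2 -0.4 -1.7] 0.014161164654111016
[-0.04371374  0.14684565  0.0274531 ]
```

Request:
servo_tool(steps=[[0,0,8,0,-1],[0,0,10,0,-1],[0,0,10,0,-1],[0,0,8,0,-1],[0,0,5,0,-1],[0,0,3,0,-1],[0,0,0,0,-1],[0,0,0,0,-1]])

```text
t: 10.25
ee_pos: [0.3026, -0.2946, 0.1649]
eef_rot: [[-0.994, 0.111, 0.0], [0.111, 0.994, -0.0], [-0.0, -0.0, -1.0]]
ft_force: [-0.1, -0.5, -2.4]
opening: 0.0144
```

Request:
servo_tool(steps=[[0,0,2,0,-1],[0,0,1,0,-1],[0,0,1,0,-1],[0,0,0,0,-1],[0,0,0,0,-1]])

```text
t: 10.75
ee_pos: [0.3025, -0.2945, 0.1607]
eef_rot: [[-0.994, 0.111, 0.0], [0.111, 0.994, -0.0], [-0.0, -0.0, -1.0]]
ft_force: [-0.5, -0.4, -2.1]
opening: 0.0142
```

Request:
servo_tool(steps=[[0,0,1,0,-1],[0,0,1,0,-1],[0,0,1,0,-1],[0,0,0,0,-1],[0,0,0,0,-1]])

```text
t: 11.25
ee_pos: [0.3025, -0.2945, 0.1578]
eef_rot: [[-0.994, 0.111, 0.0], [0.111, 0.994, -0.0], [-0.0, -0.0, -1.0]]
ft_force: [-0.3, 1.5, 1.0]
opening: 0.0141
```

Request:
servo_tool(steps=[[0,0,1,0,-1],[0,0,0.5,0,-1],[0,0,0,0,-1],[0,0,0,0,-1]])

```text
t: 11.65
ee_pos: [0.3028, -0.295, 0.1575]
eef_rot: [[-0.994, 0.111, 0.001], [0.111, 0.994, -0.002], [-0.001, -0.001, -1.0]]
ft_force: [-4.1, 2.8, 16.8]
opening: 0.0139
```

Contact came at the predicted height, so the tilt has held at about 18°. I ease off, loosen to 20 N, and swing it upright along the reverse arc.

Request:
servo_tool(steps=[[0,0,-1,0,-1],[0,0,0,0,-1],[-3,0,-0.7,0,-1],[-4,0,-0.8,0,-1],[-4,0,-0.7,0,-1],[-4,0,-0.6,0,-1],[-4,0,-0.5,0,-1],[-4,0,-0.4,0,-1]], squeeze=20)

```text
t: 12.45
ee_pos: [0.3257, -0.297, 0.1608]
eef_rot: [[-0.994, 0.11, -0.0], [0.11, 0.994, 0.0], [0.0, 0.0, -1.0]]
ft_force: [-0.1, 0.2, -2.7]
opening: 0.014
```

Request:
servo_tool(steps=[[-4,0,-0.3,0,-1],[-4,0,-0.2,0,-1],[-4,0,0,0,-1],[-4,0,0,0,-1],[-4,0,0.1,0,-1],[-4,0,0.2,0,-1],[-3,0,0.3,0,-1],[0,0,0,0,-1]])

```text
t: 13.25
ee_pos: [0.3525, -0.3, 0.1607]
eef_rot: [[-0.994, 0.11, 0.0], [0.11, 0.994, 0.0], [-0.0, 0.0, -1.0]]
ft_force: [0.4, -0.0, -2.2]
opening: 0.014
```

Run:
```python
from w import *
o,im=snap("side","s9");print(o["wrist_torque"])
o,i2=snap("scene","s10")
a=cv2.resize(im[160:340,180:360],(400,400),interpolation=cv2.INTER_CUBIC)
b=cv2.resize(i2[170:350,200:380],(400,400),interpolation=cv2.INTER_CUBIC)
cv2.imwrite("pics/s9c.png",np.hstack([a,b]))
```

```text
13.25 [ 0.3525 -0.3     0.1607] [[-0.9939, 0.1104, 0.0], [0.1104, 0.9939, 0.0001], [-0.0, 0.0001, -1.0]] [ 0.4 -0.  -2.2] 0.01397568682802576
[ 0.00913588  0.10872718 -0.02936941]
13.3 [ 0.3523 -0.2999  0.1607] [[-0.9939, 0.1104, -0.0002], [0.1104, 0.9939, 0.0001], [0.0002, 0.0001, -1.0]] [-0.4  0.2 -1.7] 0.01408002472410915
```

View pics/s9c.png

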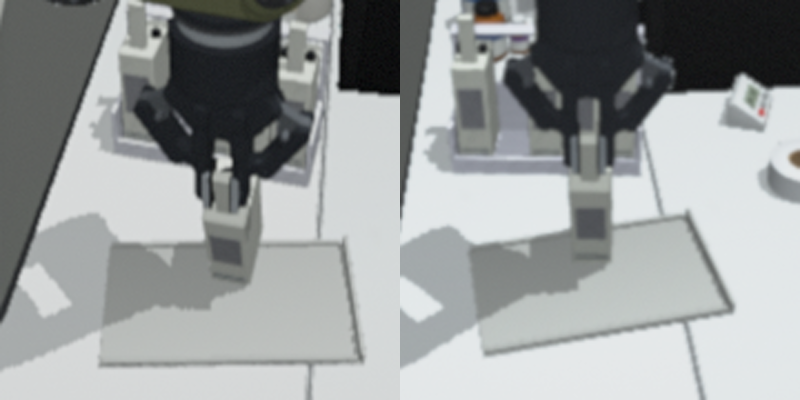

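Picture (12th): the cartridge is still tipped, held about 3 mm above the tray. Re-setting squeeze alone did not loosen the grip (opening still 14 mm), so it went along unrotated. I'll go back, touch down again, and open the fingers slightly by the position target.

Request:
servo_tool(steps=[[4,0,-4,0,-1],[8,0,0,0,-1],[10,0,0,0,-1],[10,0,0,0,-1],[10,0,0,0,-1],[6,0,2,0,-1],[2,0,2,0,-1],[0,0,0,0,-1]])

```text
t: 14.15
ee_pos: [0.3022, -0.2944, 0.1605]
eef_rot: [[-0.994, 0.111, -0.0], [0.111, 0.994, 0.0], [0.0, 0.0, -1.0]]
ft_force: [-0.4, 0.1, -1.9]
opening: 0.0138
```

Request:
servo_tool(steps=[[0,0,1.5,0,-1],[0,0,1,0,-1],[0,0,0.5,0,-1],[0,0,0,0,-1],[0,0,0,0,-1]])

```text
t: 14.65
ee_pos: [0.3026, -0.2945, 0.1578]
eef_rot: [[-0.994, 0.11, 0.0], [0.11, 0.994, -0.0], [-0.0, -0.0, -1.0]]
ft_force: [-1.1, -0.3, -1.4]
opening: 0.014
```

Request:
servo_tool(steps=[[0,0,0.5,0,-0.65],[0,0,0,0,-0.65],[0,0,0,0,-0.64],[0,0,0,0,-0.64]], squeeze=20)

```text
t: 15.05
ee_pos: [0.3025, -0.2945, 0.1574]
eef_rot: [[-0.994, 0.111, 0.0], [0.111, 0.994, -0.0], [-0.0, -0.0, -1.0]]
ft_force: [-1.0, 1.4, 3.7]
opening: 0.0156
```

Run:
```python
from bench import sensors
o=sensors.get_obs();print(o["ft_force"],o["wrist_torque"],o["opening"])
```

```text
[-1.04259591  1.42308584  3.72155576] [0.12214051 0.22262384 0.04428021] 0.015596491071886782
```

Request:
servo_tool(steps=[[-3,0,-0.6,0,-0.64],[-3,0,-0.6,0,-0.64],[-3,0,-0.5,0,-0.64],[0,0,0,0,-0.64],[0,0,0,0,-0.64]])

```text
t: 15.55
ee_pos: [0.3115, -0.2955, 0.159]
eef_rot: [[-0.994, 0.11, 0.0], [0.11, 0.994, -0.0], [-0.0, -0.0, -1.0]]
ft_force: [-1.8, 0.5, 2.5]
opening: 0.0155
```

Run:
```python
from w import *
o,im=snap("side","s11");print(o["wrist_torque"])
# compare the label's slant with earlier pictures: dark label in the region near the gripper
def lab(f):
    g=cv2.cvtColor(cv2.imread(f"pics/{f}.png"),6)[230:330,230:330];g=cv2.GaussianBlur(cv2.resize(g,None,fx=4,fy=4,interpolation=2),(5,5),0)
    m=((g>60)&(g<105)).astype(np.uint8);n,_,st,c=cv2.connectedComponentsWithStats(m)
    return [(st[k][:5].tolist(),c[k].round(0).tolist()) for k in range(1,n) if st[k][4]>800]
for f in("s9","s11"):print(f,lab(f))
```

```text
15.55 [ 0.3115 -0.2955  0.159 ] [[-0.9939, 0.1104, 0.0001], [0.1104, 0.9939, -0.0], [-0.0001, -0.0, -1.0]] [-1.8  0.5  2.5] 0.015490705251733386
[ 0.03530654  0.46553139 -0.00319986]
s9 [([99, 0, 90, 94, 1095], [165.0, 47.0]), ([205, 0, 124, 101, 1309], [241.0, 53.0]), ([176, 144, 60, 55, 2493], [206.0, 171.0])]
s11 [([15, 0, 336, 178, 5227], [230.0, 75.0]), ([151, 224, 63, 58, 2729], [183.0, 252.0])]
```

Contact is kept while rising along the arc and the drag is small, so it's rotating on its foot. I continue.

Request:
servo_tool(steps=[[-4,0,-0.6,0,-0.64],[-4,0,-0.5,0,-0.64],[-4,0,-0.4,0,-0.64],[-4,0,-0.3,0,-0.64],[0,0,0,0,-0.64],[0,0,0,0,-0.64]])

```text
t: 16.2
ee_pos: [0.3274, -0.2971, 0.1606]
eef_rot: [[-0.994, 0.11, -0.0], [0.11, 0.994, 0.0], [0.0, 0.0, -1.0]]
ft_force: [0.4, 0.0, -1.8]
opening: 0.0156
```

Request:
servo_tool(steps=[[-4,0,-0.2,0,-0.64],[-4,0,0,0,-0.64],[-4,0,0,0,-0.64],[0,0,0,0,-0.64],[0,0,0,0,-0.64]])

```text
t: 16.7
ee_pos: [0.3393, -0.2985, 0.1609]
eef_rot: [[-0.994, 0.11, -0.0], [0.11, 0.994, 0.0], [0.0, 0.0, -1.0]]
ft_force: [0.3, 0.5, -2.6]
opening: 0.0155
```

```bash
cat > lab.py <<'E'
from w import *
import sys
o,im=snap("side",sys.argv[1]);snap("scene",sys.argv[1]+"b");print(o["wrist_torque"])
g=cv2.cvtColor(im,6)[230:330,230:330];g=cv2.GaussianBlur(cv2.resize(g,None,fx=4,fy=4,interpolation=2),(5,5),0)
m=((g>60)&(g<105)).astype(np.uint8);n,_,st,c=cv2.connectedComponentsWithStats(m)
print([(st[k][:5].tolist(),c[k].round(0).tolist()) for k in range(1,n) if st[k][4]>800])
E
python3 lab.py s12
```

```text
16.7 [ 0.3393 -0.2985  0.1609] [[-0.9939, 0.1103, -0.0001], [0.1103, 0.9939, 0.0001], [0.0001, 0.0001, -1.0]] [ 0.3  0.5 -2.6] 0.015533818905831184
16.75 [ 0.3392 -0.2985  0.1609] [[-0.9939, 0.1105, -0.0001], [0.1105, 0.9939, 0.0001], [0.0001, 0.0001, -1.0]] [ 0.8  0.4 -2.6] 0.015581575941301388
[ 0.03831241  0.08870241 -0.02566295]
[([71, 0, 110, 115, 1279], [153.0, 63.0]), ([204, 0, 147, 126, 1513], [240.0, 69.0]), ([166, 175, 60, 60, 2823], [196.0, 205.0])]
```

```bash
cat > tilt.py <<'E'
import numpy as np
from fit import proj
def pred(p,th,yaw=-6.4):
    th=np.radians(th);y=np.radians(yaw);c,s=np.cos(th),np.sin(th)
    dx=-.014*c+.097*s;dz=-.097*c-.014*s
    return proj("side",np.array([[p[0]+dx*np.cos(y),p[1]+dx*np.sin(y),p[2]+.002+dz]]))[0].round(1)
if __name__=="__main__":
    for n,p,c in[("s9",(.3525,-.3,.1607),(206,171)),("s11",(.3115,-.2955,.159),(183,252)),("s12",(.3393,-.2985,.1609),(196,205))]:
        print(n,"seen",[(k-1.5)/4+230 for k in c],*[(t,pred(p,t).tolist()) for t in(0,6,12,18)])
E
python3 tilt.py
```

```text
s9 seen [281.125, 272.375] (0, [278.1, 287.2]) (6, [279.4, 283.2]) (12, [280.7, 278.9]) (18, [282.0, 274.3])
s11 seen [275.375, 292.625] (0, [272.6, 306.2]) (6, [274.0, 301.9]) (12, [275.4, 297.2]) (18, [276.8, 292.3])
s12 seen [278.625, 280.875] (0, [276.4, 292.9]) (6, [277.7, 288.8]) (12, [279.1, 284.4]) (18, [280.3, 279.7])
```

By label fit, the tilt is now about 16°: it slid more than it turned. I return, touch down with a firmer press and a looser grip, and try again.

Request:
servo_tool(steps=[[4,0,-4,0,-0.64],[8,0,0,0,-0.64],[8,0,0,0,-0.64],[7,0,2,0,-0.64],[4,0,2,0,-0.64],[0,0,2,0,-0.64],[0,0,0.7,0,-0.64],[0,0,0,0,-0.64]])

```text
t: 17.6
ee_pos: [0.3088, -0.2957, 0.1594]
eef_rot: [[-0.994, 0.111, 0.001], [0.111, 0.994, -0.001], [-0.001, -0.001, -1.0]]
ft_force: [-2.9, 1.4, 13.2]
opening: 0.0153
```

Request:
servo_tool(steps=[[0,0,0.5,0,-0.635],[0,0,0,0,-0.632],[0,0,0,0,-0.632]])

```text
t: 17.9
ee_pos: [0.3092, -0.2959, 0.1592]
eef_rot: [[-0.994, 0.111, 0.002], [0.111, 0.994, -0.002], [-0.002, -0.002, -1.0]]
ft_force: [-2.1, 2.3, 17.1]
opening: 0.0157
```

Request:
servo_tool(steps=[[-3,0,-0.4,0,-0.63],[-3,0,-0.4,0,-0.63],[-3,0,-0.3,0,-0.63],[0,0,0,0,-0.63]])

```text
t: 18.3
ee_pos: [0.3181, -0.2965, 0.1595]
eef_rot: [[-0.994, 0.11, 0.001], [0.11, 0.994, -0.001], [-0.001, -0.001, -1.0]]
ft_force: [-1.3, 1.0, 7.0]
opening: 0.0152
```

```bash
cat >> lab.py <<'E'
from tilt import pred
k=max((k for k in range(1,n) if 1500<st[k][4]<4500 and st[k][2]<90 and st[k][1]>0),key=lambda k:st[k][4])
v=(c[k]-1.5)/4+230;t=np.arange(-25,30,.5);print("tilt",t[np.argmin([abs(pred(o["ee_pos"],a)[1]-v[1]) for a in t])])
E
python3 lab.py s13
```

```text
18.3 [ 0.3181 -0.2965  0.1595] [[-0.9939, 0.1104, 0.0013], [0.1104, 0.9939, -0.0011], [-0.0014, -0.001, -1.0]] [-1.3  1.   7. ] 0.015200024231789825
18.35 [ 0.318  -0.2965  0.1595] [[-0.9939, 0.1104, 0.0012], [0.1104, 0.9939, -0.0011], [-0.0013, -0.001, -1.0]] [-0.8  1.   7.2] 0.01599631249418124
[ 0.26346732  0.08596819 -0.00073432]
[([30, 0, 322, 167, 4488], [225.0, 71.0]), ([152, 221, 59, 66, 3136], [182.0, 253.0])]
tilt 13.5
```

Tilt is 13.5° and the foot stands on its front edge near the right place; foot friction is low. Unload the press and open gradually so gravity settles it back flat, well inside its 26.6° tipping angle.

Request:
servo_tool(steps=[[0,0,-0.4,0,-0.625],[0,0,0,0,-0.62],[0,0,0,0,-0.615],[0,0,0,0,-0.61],[0,0,0,0,-0.605],[0,0,0,0,-0.6]])

```text
t: 19.0
ee_pos: [0.3174, -0.2961, 0.1592]
eef_rot: [[-0.994, 0.111, -0.0], [0.111, 0.994, 0.0], [0.0, 0.0, -1.0]]
ft_force: [0.5, 0.4, -0.1]
opening: 0.0167
```

```bash
python3 lab.py s14
```

```text
19.0 [ 0.3174 -0.2961  0.1592] [[-0.9939, 0.1106, -0.0001], [0.1106, 0.9939, 0.0001], [0.0001, 0.0001, -1.0]] [ 0.5  0.4 -0.1] 0.01670505037851671
19.05 [ 0.3174 -0.2961  0.1592] [[-0.9939, 0.1106, -0.0], [0.1106, 0.9939, 0.0], [0.0, 0.0, -1.0]] [-0.   0.4 -0.1] 0.016725309269223165
[ 0.00021686 -0.01511501 -0.02516876]
[([28, 0, 324, 159, 4522], [226.0, 69.0]), ([159, 199, 56, 75, 3608], [187.0, 236.0])]
tilt 19.0
```

Forces are zero and the label is taller in view (75 vs 66 px), so it has righted itself. Open wider, then rise.

Request:
servo_tool(steps=[[0,0,0,0,-0.5],[0,0,0,0,-0.4],[0,0,0,0,-0.4],[0,0,-10,0,-0.4],[0,0,-20,0,-0.4],[0,0,-40,0,-0.4],[0,0,-40,0,-0.4],[0,0,0,0,-0.4]])

```text
t: 19.9
ee_pos: [0.3184, -0.2971, 0.2748]
eef_rot: [[-0.994, 0.111, 0.006], [0.11, 0.994, -0.006], [-0.006, -0.006, -1.0]]
ft_force: [0.8, -0.5, -0.4]
opening: 0.0262
```

Run:
```python
from w import *
from fit import proj,place
o,_=snap("side","f1");snap("scene","f1b");o,_=snap("wrist","f1w")
def lab(im,x0,y0,w,h,lo=60,hi=105):
    g=cv2.cvtColor(im,6)[y0:y0+h,x0:x0+w];g=cv2.GaussianBlur(cv2.resize(g,None,fx=4,fy=4,interpolation=2),(5,5),0)
    m=((g>lo)&(g<hi)).astype(np.uint8);n,_,st,c=cv2.connectedComponentsWithStats(m)
    return [((st[k][:4]/4).tolist(),st[k][4],((c[k]-1.5)/4+[x0,y0]).round(1).tolist()) for k in range(1,n) if 600<st[k][4]<6000]
print("side",lab(cv2.imread("pics/f1.png"),230,200,100,130));print("scene",lab(cv2.imread("pics/f1b.png"),220,200,110,130))
# predicted label outline if upright: base centre guess from edge
for dx in(-.01,0,.01):
    v=[.371+dx,-.3025,np.radians(-6.4)];P=place(v,[(-.03,0,.066),(-.03,0,.123),(-.03,0,.003)])
    print(dx,proj("side",P).round(1).tolist(),proj("scene",P).round(1).tolist())
```

```text
19.9 [ 0.3184 -0.2971  0.2748] [[-0.9939, 0.1105, 0.0058], [0.1105, 0.9939, -0.0064], [-0.0065, -0.0058, -1.0]] [ 0.8 -0.5 -0.4] 0.026184883929546324
19.95 [ 0.3179 -0.2966  0.272 ] [[-0.9939, 0.1105, 0.0033], [0.1105, 0.9939, -0.0038], [-0.0037, -0.0034, -1.0]] [-0.  -0.   0.1] 0.025456363973480122
20.0 [ 0.3175 -0.2962  0.2702] [[-0.9939, 0.1105, 0.0013], [0.1105, 0.9939, -0.0014], [-0.0014, -0.0013, -1.0]] [-0.7  0.8  0.6] 0.025509251129303412
side [([6.5, 0.0, 11.0, 11.5], np.int32(1763), [241.6, 204.9]), ([33.5, 0.0, 17.5, 17.0], np.int32(3316), [273.5, 207.7]), ([53.0, 0.0, 15.75, 19.75], np.int32(2444), [290.7, 210.6]), ([74.5, 5.0, 12.0, 17.75], np.int32(2888), [309.9, 213.4]), ([40.25, 79.25, 13.5, 19.0], np.int32(3550), [276.4, 288.2])]
scene [([6.5, 10.75, 11.25, 16.75], np.int32(2527), [231.7, 218.6]), ([39.75, 11.0, 10.25, 17.0], np.int32(2558), [264.5, 218.9]), ([56.25, 11.25, 10.5, 16.75], np.int32(2617), [281.1, 219.0]), ([73.25, 11.5, 10.0, 16.75], np.int32(2558), [297.7, 219.3]), ([58.75, 74.75, 12.75, 19.0], np.int32(3739), [284.7, 283.7])]
-0.01 [[278.0, 290.4], [278.2, 269.2], [277.9, 311.6]] [[286.1, 285.9], [285.8, 262.2], [286.4, 309.9]]
0 [[278.7, 286.0], [278.9, 264.8], [278.5, 307.2]] [[285.7, 282.2], [285.4, 258.6], [286.0, 306.0]]
0.01 [[279.4, 281.7], [279.6, 260.5], [279.2, 303.0]] [[285.3, 278.5], [285.0, 255.1], [285.7, 302.3]]
```

```bash
python3 - <<'E'
import numpy as np
from fit import I,proj,place
def h(n,v,z0,l=.0275,th=0):  # label projected height
    c,s=np.cos(th),np.sin(th);q=[(-.03*c-zz*s,0,z0+zz*c+.03*-s*0) for zz in(.063-l/2,.063+l/2)]
    p=proj(n,place(v,q));return p[0,1]-p[1,1]
rk=[.5712,-.2699,np.radians(-6.5)];c=place(rk,[(0,0,0),(0,-.038,0)])
for n,seen,ref in(("scene",19.0,16.8),("side",19.0,17.6)):
    b=np.mean([h(n,[*x[:2],rk[2]],.006) for x in c])
    print(n,"seen ratio",round(seen/ref,3),{t:round(h(n,[.369,-.3025,rk[2]],.003,th=np.radians(t))/b,3) for t in(-18,-10,0,10,18)})
def ray(n,u):
    i=I[n];d=i["R"].T@np.linalg.inv(i["camera_matrix"])@np.array([*u,1]);return -i["R"].T@i["t"],d
for a,b in(((284.7,283.7),(276.4,288.2)),((264.5,218.9),(273.5,207.7)),((281.1,219),(290.7,210.6))):
    (p,d),(e,f)=ray("scene",a),ray("side",b);s=np.linalg.lstsq(np.c_[d,-f],e-p,rcond=None)[0];print((p+s[0]*d).round(4))
E
python3 - <<'E'
import sys;sys.path.insert(0,'.')
from w import *
# where the wide cap and tab top should be in the wrist picture if upright at (.369,-.3015)
import os;os.chdir('.')
o,im=snap("wrist","f2w")
from fit import place
v=[.369,-.302,np.radians(-6.4)]
print("cap pred",wproj(o,place(v,[(.0025,0,.135),(-.016,0,.175)])).round(0).tolist())
g=cv2.cvtColor(im,6);m=(g<70).astype(np.uint8);n,_,st,c=cv2.connectedComponentsWithStats(m)
print([(st[k].tolist(),c[k].round(0).tolist()) for k in range(1,n) if st[k][4]>150])
E
```

```text
scene seen ratio 1.131 {-18: np.float64(1.342), -10: np.float64(1.256), 0: np.float64(1.105), 10: np.float64(0.907), 18: np.float64(0.72)}
side seen ratio 1.08 {-18: np.float64(1.327), -10: np.float64(1.209), 0: np.float64(1.017), 10: np.float64(0.782), 18: np.float64(0.569)}
[ 0.3303 -0.2965  0.0726]
[ 0.5328 -0.266   0.0828]
[ 0.5262 -0.3033  0.0846]
20.05 [ 0.3172 -0.2959  0.2691] [[-0.9939, 0.1106, -0.0001], [0.1106, 0.9939, 0.0001], [0.0001, 0.0001, -1.0]] [-0.1  0.7  0.7] 0.02553700921762569
cap pred [[277.0, 272.0], [276.0, 273.0]]
[([105, 0, 34, 34, 573], [122.0, 14.0]), ([295, 0, 210, 49, 6666], [381.0, 18.0]), ([0, 83, 560, 337, 81861], [364.0, 314.0]), ([34, 120, 45, 77, 1609], [55.0, 156.0]), ([168, 191, 37, 101, 243], [187.0, 242.0]), ([262, 193, 37, 24, 433], [280.0, 202.0]), ([262, 228, 33, 47, 604], [279.0, 254.0]), ([0, 282, 39, 91, 1905], [13.0, 338.0])]
```

Run:
```python
from w import *
from bench import r
a=cv2.imread("pics/f1.png");o,b=snap("side","f3")
print("change in label area",np.abs(a[270:320,255:305].astype(int)-b[270:320,255:305]).mean());print(r.sign_off())
```

```text
20.1 [ 0.3171 -0.2959  0.2686] [[-0.9939, 0.1106, -0.0009], [0.1106, 0.9939, 0.001], [0.001, 0.0009, -1.0]] [ 0.2 -0.9 -0. ] 0.025611921526738787
change in label area 0.5408
the job is handed in; nothing more can be done
None
```

The wide-capped cartridge is standing on the drip tray floor, released, and the job was handed in at about 20 s of the 32 s allowed. It was in the second place from the left. I took it by its pull tab, tipped it about 18° forward, lifted it about 48 mm and drew it over the lip.

**Grip:** I gripped the tab across its 16 mm width, not front to back. The moves can only turn the tool about its own z axis, so the cartridge had to pivot between the pads.

**Setting it upright:** My first two attempts to swing it up on the tray mostly slid it instead. Lowering the squeeze setting did not loosen the grip until I opened the fingers by position. I then stood it on its front edge, and it was at about 13.5° when I opened the fingers gradually and it settled upright by itself.

**Last checks (numeric only, as all 12 picture views were used up):**
- **Upright:** the label's apparent height matches standing upright, to within about 3° in both cameras.
- **Position:** base centre is at about (0.37, -0.30), close to the tray's centre. That leaves about 30 mm to the long rims.
- **Still:** the label area did not change between two pictures about 0.2 s apart.
- **Neighbours:** all four labels are within 1 px of where they started.
- **Gripper:** clear of everything, about 75 mm above the tab.

**Disagreements:** the tray fits left up to 5 px of residual, and the label's triangulated height came out about 7 mm lower than expected, compared with the cartridges in the rack.

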